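# Lower the lathe guard over the mounted wood

### The arm

A 7-joint arm with a two-finger parallel gripper is mounted at the origin on the work surface. World frame = base frame: x ahead of the robot, y to its left, z up, the work surface at z = 0. Lengths are in m, angles in rad, forces in N, time in s.
With the tool pointing down it reaches from about 0.4 to 0.875 m from the base axis. Payload 19.3 kg.
Tool frame: the origin (TCP) lies at the very end of the fingers, on their centre line; the grasp point (between the pads) lies 19 mm behind it; x points along the fingers, y is the direction in which the jaws open and shut, and the axes are right-handed (so a half turn about x gives the same grasp; the last joint's range is limited). The gripper opens to 85 mm and grips with 20 to 120 N. Pads are 22 mm wide; open, the fingers measure 114 mm over their backs; the gripper's body (76 mm by 85 mm) begins 54 mm behind the grasp point. The pads swing forward as they close: fully open they stand 13 mm farther back than shut.
Start: joints at [-1.266, 0.521, -0.036, 1.599, 0.021, 1.021, -0.113], TCP at [0.229, 0.582, 0.231] pointing down, gripper open.
Joint ranges: [-2.91, 2.91], [-0.3, 2.13], [-1.5, 1.42], [0.17, 2.43], [-1.26, 4.41], [0.16, 1.93], [-2.52, 2.52]. Speed limits (rad/s): [1.89, 1.89, 2.39, 2.39, 3.01, 3.01, 3.01].

### API

Orientations are given as [roll, pitch, yaw] about the fixed x, y, z axes, in that order (R = Rz(yaw) Ry(pitch) Rx(roll)).
In Python, from workcell import bot, grab_frame, job_done gives the robot as it stands.
- The arm moves only by the shell command python3 -m pendant 'ROWS' [OPENING] [FORCE]. ROWS is JSON, a list of rows, each a list of 4 numbers: the shift along the tool's x, y, z in mm, then the turn about the tool's x in degrees. A call has 1 to 12 rows; each row shifts and turns the commanded pose from where the row before left it, along the tool's axes as they then stand; what a row does not reach is not made up. A row lasts 1/8 s, in which the tool goes at most 62.5 mm and 10.7 degrees, less where a joint would pass 70% of its speed; a pose out of reach is approached as far as the arm can. A call is refused whole if a number of a shift passes 62.5 or a number of a turn 10.7, either way. A call with a gripper value outside its range is refused whole. OPENING is the opening, from -1 (shut) to 1 (fully open), set as the call begins (- or left out, the last holds). The fingers move at their own pace and stop on an object; FORCE is the grip in N (left out, the last holds). Time passes only in rows, so rows that do not move let the fingers close. It gives the time, the measured TCP pose, the force and the opening at its end, in the units of the state.
- bot.observe(): the state, without advancing time (a new reading comes with each control period).
- grab_frame(name): name is "scene" or "top" or "wrist"; returns a dict with "img" (420x560x3 uint8, red, green, blue), "fovy" (degrees; the focal length in pixels is half the picture's height over the tangent of half this angle, whatever the lens; pixels are square), "cx", "cy" (the principal point, pixels), "R" (3x3) and "t" (3): a world point X has camera coordinates R X + t. Camera axes: x right, y down, z forward; pixel columns grow to the right and rows downward; lengths in m; the calibration is good to about 2 mm. A picture is of the moment at which its call begins. There is no depth.
- job_done(): hands the job in, once; it reports no verdict.
The state is a dict: "clock": time; "qpos": joint angles; "qd": joint speeds; "joint_efforts": joint torques, N m; "position": TCP position; "tool_rot": TCP orientation; "force": force on the tool from outside, world axes, zero at the start; "moment": the same for the moment, N m; "grip_width": finger opening in m.
Only numpy, scipy, OpenCV 4.12 (cv2) and the standard library are available. Lean on these libraries where they do the work, as an engineer would, in place of code of your own. Each camera call takes 0.05 s, during which the arm holds its last target.

### The job

A wooden blank has been mounted on one end of the double-ended bench lathe. Take the clear guard at that end by its handle and lower it gently, without letting it drop, until it is fully down on its stop, then let go. Leave the guard at the other end raised.

Things in the scene. Friction and masses are not known exactly. Their poses are not given: they have to be found in the camera images.
- lathe: Grey double-ended bench lathe, fixed to the bench. Origin: centre of its underside; x away from its control panel (faces the robot, -x), y to its left, z up. Base 280 (x) by 560 (y) by 25 mm; motor housing 170 by 130, top at z 150. Spindle along y at z 100, out at both ends, each under a clear guard. Both guards hinge about a line along y at x = +90, z = 165 mm and reach towards -x.
- blank: The wooden workpiece: thick round turned blank of pale wood, 100 mm diameter, 54 mm thick, fixed on the spindle at one end of the lathe, left or right. Origin: its centre, at x = 0, y = +145 or -145, z = 100 mm in the lathe frame. The other end carries only a thin dark steel disc, 84 mm across.
- left_guard (a joint): Angle (rad) of the clear hinged guard on the lathe's left (+y) end: 0 = down on its stop posts, level; 1.0 = fully up; starts at 0.65 to 0.85. Panel 150 mm wide, 170 mm from hinge to front edge, 50 mm skirt below that edge, 0.6 kg. Stiff hinge: above about 0.6 rad it stays where left; lower, it falls shut and bangs unless held all the way down. A few newtons at the handle move it.
- right_guard (a joint): Angle (rad) of the clear hinged guard on the lathe's right (-y) end: 0 = down on its stop posts, level; 1.0 = fully up; starts at 0.65 to 0.85. Panel 150 mm wide, 170 mm from hinge to front edge, 50 mm skirt below that edge, 0.6 kg. Stiff hinge: above about 0.6 rad it stays where left; lower, it falls shut and bangs unless held all the way down. A few newtons at the handle move it.
- left_handle (a point): Centre of the left guard's handle: a round dark steel bar 12 mm thick, 100 mm long, parallel to the hinge, on an arm at each end. It can be pinched at its middle from straight above at any angle, fingers closing along the lathe's x, and turns in the grip. At angle a, in the lathe frame (mm): x = 90 - 200 cos a + 30 sin a, y = +160, z = 165 + 200 sin a + 30 cos a.
- right_handle (a point): Centre of the right guard's handle: a round dark steel bar 12 mm thick, 100 mm long, parallel to the hinge, on an arm at each end. It can be pinched at its middle from straight above at any angle, fingers closing along the lathe's x, and turns in the grip. At angle a, in the lathe frame (mm): x = 90 - 200 cos a + 30 sin a, y = -160, z = 165 + 200 sin a + 30 cos a.

How it is judged:
By the outcome, as a careful person would: the job done as asked, in the order asked, and still so for the second after the job is handed in, with the robot touching nothing.
It also fails if it takes over 32 s, if anything falls off the work surface, if the arm or the gripper's body presses on something with over 40 N, if the wrist force passes 120 N, or if a joint passes its speed limit or range.

## Working session

There is one attempt and no reset: what is moved stays moved. The work goes in short steps, Python scripts to look and compute and a shell command to move; the robot and the scene stay as the last step left them, time stands still between calls to the robot, and variables do not carry over. Pictures are saved under pics/ and viewed, and the job is handed in when it is done.

```bash
mkdir -p pics
python3 - <<'E'
from workcell import bot, grab_frame
import cv2
s=bot.observe(); print(s)
for n in("scene","top","wrist"):
    f=grab_frame(n); cv2.imwrite(f"pics/{n}0.png",f["img"][:,:,::-1]); print(n,f["fovy"],f["cx"],f["cy"],f["R"],f["t"])
    print({k:v for k,v in f.items() if k not in("img","R","t")})
E
```

```text
{'clock': 0.0, 'qpos': array([-1.26622609,  0.52203628, -0.03632756,  1.5999748 ,  0.02122319,
        1.02112113, -0.11278414]), 'qd': array([-0.00068212, -0.00217737,  0.00050772,  0.00234068, -0.00113937,
        0.00212547,  0.00051471]), 'joint_efforts': array([ 8.08545283e-04, -9.27110481e+01,  1.98025323e+00, -3.69936061e+01,
        1.78530923e-02,  8.23671377e-03, -4.82720100e-05]), 'position': array([0.22870563, 0.58129627, 0.23072376]), 'tool_rot': array([-1.4821869 ,  1.56964242, -1.85693959]), 'force': array([-0.08456345,  0.89719979, -0.0412252 ]), 'moment': array([-0.04734651, -0.0050076 , -0.00325306]), 'grip_width': 0.08499740306328607}
scene 49.09232854395173 285.56277813460946 211.51290759772766 [[-0.746734    0.66508869  0.0067356 ]
 [ 0.57229458  0.64764297 -0.50302833]
 [-0.33892072 -0.37177361 -0.86424368]] [ 0.4337712  -0.31814874  1.27162099]
{'fovy': 49.09232854395173, 'cx': 285.56277813460946, 'cy': 211.51290759772766}
top 49.164990620870384 282.3928782792296 207.14638334709278 [[ 0.01007151 -0.99979265  0.01769803]
 [-0.99378726 -0.01196973 -0.11065083]
 [ 0.11083972 -0.01647366 -0.99370175]] [0.01623387 0.62608354 1.00198056]
{'fovy': 49.164990620870384, 'cx': 282.3928782792296, 'cy': 207.14638334709278}
wrist 65.89412160943358 277.7691890109815 214.52329736698047 [[ 3.65689936e-01  9.30736556e-01 -5.78684651e-04]
 [ 8.90245110e-01 -3.49599163e-01  2.91965870e-01]
 [ 2.71541000e-01 -1.07284151e-01 -9.56428563e-01]] [-0.62448186 -0.03689445  0.37808533]
{'fovy': 65.89412160943358, 'cx': 277.7691890109815, 'cy': 214.52329736698047}
```

View pics/scene0.png

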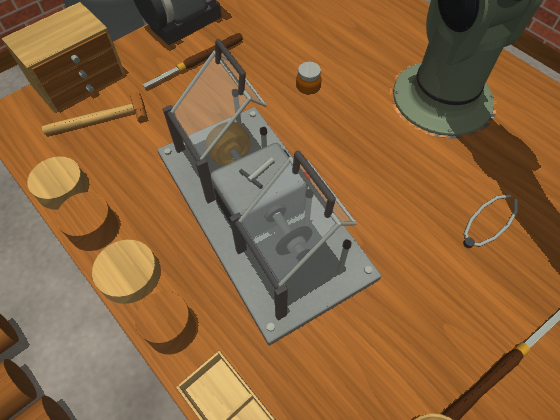

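View pics/top0.png

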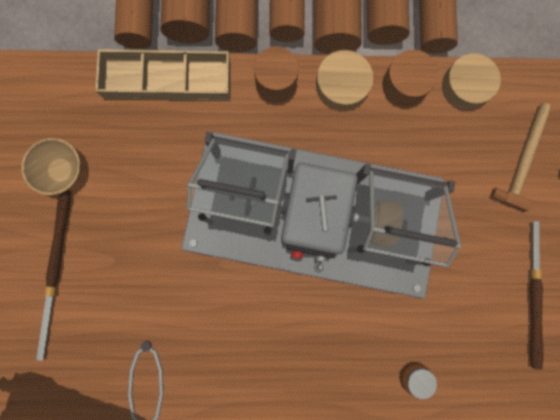

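View pics/wrist0.png

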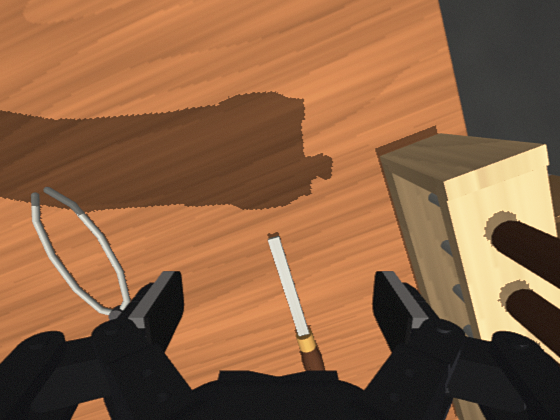

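The blank is at the right end: top view about (386,222), scene view (231,140). Zooming in for the base corners and the right handle.

Run:
```python
import cv2
t=cv2.imread("pics/top0.png"); s=cv2.imread("pics/scene0.png")
cv2.imwrite("pics/tz.png",cv2.resize(t[120:310,170:470],None,fx=2.66,fy=2.66,interpolation=cv2.INTER_CUBIC))
cv2.imwrite("pics/sz.png",cv2.resize(s[30:180,140:340],None,fx=4,fy=4,interpolation=cv2.INTER_CUBIC))
```

```text
(no output)
```

View pics/tz.png

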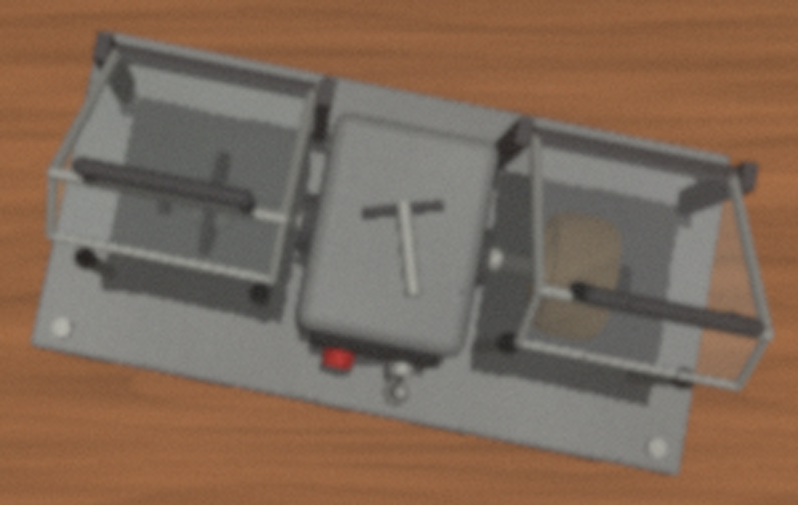

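View pics/sz.png

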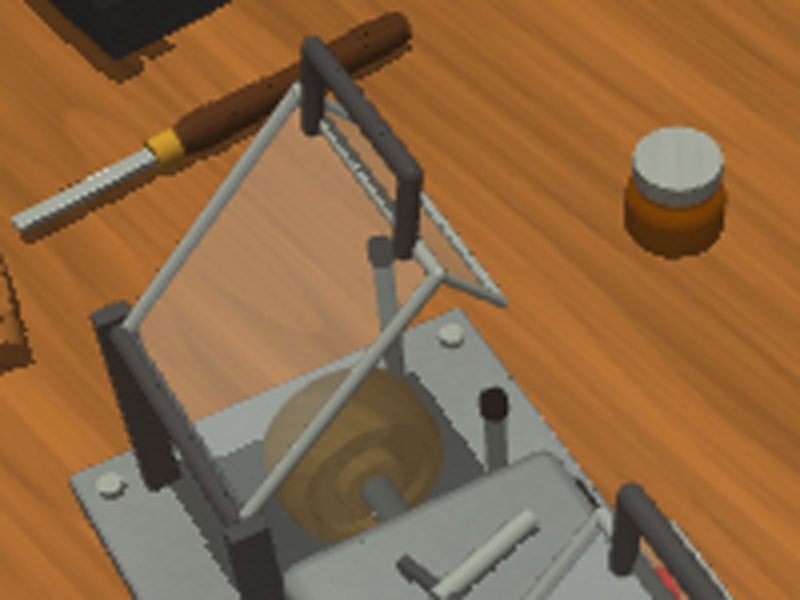

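```bash
cat > h.py <<'E'
import numpy as np
from workcell import bot, grab_frame
def cam(n):
    f=grab_frame(n); f["f"]=210/np.tan(np.radians(f["fovy"]/2)); return f
def ray(c,p):
    d=c["R"].T@np.array([(p[0]-c["cx"])/c["f"],(p[1]-c["cy"])/c["f"],1]); return -c["R"].T@c["t"],d/np.linalg.norm(d)
def plane(c,p,z):
    o,d=ray(c,p); return o+d*(z-o[2])/d[2]
def tri(c1,p1,c2,p2):
    o,d=ray(c1,p1);q,e=ray(c2,p2)
    s=np.linalg.lstsq(np.c_[d,-e],q-o,rcond=None)[0]; a=o+s[0]*d;b=q+s[1]*e
    return (a+b)/2,np.linalg.norm(a-b)
E
python3 - <<'E'
from h import *
np.set_printoptions(precision=4,suppress=True)
T=cam("top");S=cam("scene")
tz=lambda u,v:((u+.5)/2.66-.5+170,(v+.5)/2.66-.5+120); sz=lambda u,v:((u+.5)/4-.5+140,(v+.5)/4-.5+30)
fl=plane(T,tz(33,345),.025);fr=plane(T,tz(677,473),.025)
print("front corners",fl,fr,np.linalg.norm(fl-fr))
# scene: right-back/-front corners
for n,p in (("sc right-back",sz(72,480)),("sc front-right",sz(460,310)),("sc front-left",(380,277)),("sc back-left",(270,343))): print(n,plane(S,p,.025))
yv=(fl-fr)/np.linalg.norm(fl-fr);yaw=np.arctan2(-yv[0],yv[1]);xv=np.array([np.cos(yaw),np.sin(yaw),0])
O=(fl+fr)/2+.14*xv;O[2]=0
print("yaw",yaw,"O",O)
R=np.c_[xv,yv,[0,0,1]]
for n,a,b in(("inner",tz(580,291),sz(408,172)),("outer",tz(760,326),sz(312,46))):
    P,g=tri(T,a,S,b); print(n,P,g,"lathe",R.T@(P-O))
for a in np.arange(.6,.9,.05): print(round(a,2),90-200*np.cos(a)+30*np.sin(a),165+200*np.sin(a)+30*np.cos(a))
print(bot.observe()["clock"])
E
```

```text
front corners [0.5287 0.2475 0.025 ] [ 0.4269 -0.2971  0.025 ] 0.5539624410337688
sc right-back [ 0.6994 -0.3445  0.025 ]
sc front-right [ 0.4288 -0.2938  0.025 ]
sc front-left [0.5365 0.251  0.025 ]
sc back-left [0.8014 0.2014 0.025 ]
yaw -0.18482490840750831 O [ 0.6154 -0.0505  0.    ]
inner [ 0.5612 -0.1437  0.3299] 0.005121221513326219 lathe [-0.0362 -0.1016  0.3299]
outer [ 0.539  -0.2528  0.3222] 0.0022643454563154295 lathe [-0.0379 -0.2129  0.3222]
0.6 -58.12784878008459 302.6885631262974
0.65 -51.06116753773 309.9197951036796
0.7 -43.641906839766946 316.7888030660729
0.75 -35.88861097406412 323.2784180708815
0.8 -27.820659142447365 329.3724194603195
0.85 -19.458217022787622 335.055575404608
0.9 -10.822186365308347 340.31368097361667
0.25
```

```bash
cat >> h.py <<'E'
from scipy.spatial.transform import Rotation as Ro
def state(goal=None,yaw=-.187):
    np.set_printoptions(precision=4,suppress=True)
    s=bot.observe(); R=Ro.from_euler("xyz",s["tool_rot"]).as_matrix()
    print("t",s["clock"],"pos",s["position"],"q",s["qpos"],"w",s["grip_width"],"F",s["force"]); print(R)
    j=np.array([np.cos(yaw),np.sin(yaw),0]); a=np.degrees(np.arctan2(R[:,2]@j,R[:,1]@j)); a=(a+90)%180-90
    print("turn deg",a)
    if goal is not None: print("shift mm",R.T@(np.array(goal)-s["position"])*1000)
E
python3 -c "
from h import *
state([.550,-.1985,.43])"
```

```text
t 0.25 pos [0.2288 0.5814 0.231 ] q [-1.2662  0.5217 -0.0363  1.5997  0.0212  1.0211 -0.1128] w 0.08581650313967992 F [ 0.469  -0.3297 -0.2792]
[[-0.0001  0.3661  0.9306]
 [-0.0005  0.9306 -0.3661]
 [-1.     -0.0005  0.0001]]
turn deg 79.23750845436916
shift mm [-198.6029 -608.2953  584.4748]
```

```bash
python3 - <<'E'
from h import *
from scipy.optimize import fsolve
R0=Ro.from_euler("xyz",bot.observe()["tool_rot"]).as_matrix();p0=bot.observe()["position"]
def sim(rows):
    R=R0.copy();p=p0.copy();out=[]
    for r in rows:
        p=p+R@np.array(r[:3])/1000;R=R@Ro.from_rotvec([np.radians(r[3]),0,0]).as_matrix();out.append(p)
    return np.array(out)
f=lambda v:sim([[-200,0,0,0]]+[[0,v[0],v[1],4.4]]*18)[-1][:2]-[.550,-.1985]
v=fsolve(f,[0,55]);print(v)
o=sim([[-200,0,0,0]]+[[0,v[0],v[1],4.4]]*18);print(np.hypot(o[:,0],o[:,1]),o[-1])
E
python3 -m pendant '[[-50,0,0,0],[-50,0,0,0],[-50,0,0,0],[-50,0,0,0]]' 1
python3 -c "
from h import *
state([.550,-.1985,.43])"
```

```text
[-7.72324554 50.21300916]
[0.62494712 0.61926398 0.61382171 0.60865928 0.60381467 0.59932447
 0.59522345 0.59154412 0.58831626 0.58556651 0.58331793 0.58158967
 0.58039659 0.57974904 0.57965268 0.58010833 0.58111204 0.58265506
 0.58472408] [ 0.55       -0.1985      0.43139708]
clock: 0.75
position: [0.2288, 0.5813, 0.433]
tool_rot: [1.523, 1.571, 1.148]
force: [-0.2, 0.1, -0.3]
grip_width: 0.0855
t 0.75 pos [0.2288 0.5813 0.433 ] q [-1.2764  0.3953 -0.022   1.2898  0.0085  1.4565 -0.1017] w 0.08549857953439764 F [-0.2098  0.1021 -0.3253]
[[ 0.      0.3662  0.9306]
 [ 0.0001  0.9306 -0.3662]
 [-1.      0.0001  0.    ]]
turn deg 79.23544646885787
shift mm [   2.9857 -608.0264  584.4502]
```

```bash
python3 -m pendant '[[0,-7.7,50,4.4],[0,-7.7,50,4.4],[0,-7.7,50,4.4],[0,-7.7,50,4.4],[0,-7.7,50,4.4],[0,-7.7,50,4.4],[0,-7.7,50,4.4],[0,-7.7,50,4.4],[0,-7.7,50,4.4]]'
python3 -c "
from h import *
state([.550,-.1985,.43])"
```

```text
clock: 1.88
position: [0.5291, 0.2492, 0.4312]
tool_rot: [-1.337, 1.571, -2.406]
force: [1.1, 1.3, -0.5]
grip_width: 0.0853
t 1.875 pos [0.5291 0.2492 0.4312] q [-0.7302  0.325   0.2665  1.4155 -0.0853  1.4124  0.0387] w 0.08527871224290824 F [ 1.0616  1.2916 -0.546 ]
[[-0.0001  0.8765  0.4814]
 [-0.0001  0.4814 -0.8765]
 [-1.     -0.0001  0.    ]]
turn deg 39.48985281936908
shift mm [   1.2151 -197.2153  402.4502]
```

```bash
python3 -m pendant '[[0,-7.7,50,4.4],[0,-7.7,50,4.4],[0,-7.7,50,4.4],[0,-7.7,50,4.4],[0,-7.7,50,4.4],[0,-7.7,50,4.4],[0,-7.7,50,4.4],[0,-7.7,50,4.4],[0,-7.7,50,4.4],[0,0,0,0]]'
python3 - <<'E'
from h import *
import cv2
state([.550,-.1985,.307])
for n in("scene","top","wrist"):
    f=cam(n); cv2.imwrite(f"pics/{n}1.png",f["img"][:,:,::-1])
    for P in([.550,-.198,.324],):
        X=f["R"]@np.array(P)+f["t"]; print(n,X[0]/X[2]*f["f"]+f["cx"],X[1]/X[2]*f["f"]+f["cy"])
E
```

```text
clock: 3.12
position: [0.5469, -0.1992, 0.4316]
tool_rot: [0.172, 1.57, -1.592]
force: [0.4, 0.3, 0.2]
grip_width: 0.0854
t 3.125 pos [ 0.5469 -0.1992  0.4316] q [-0.1479  0.3482  0.5674  1.4332 -0.1855  1.4136  0.2278] w 0.08542042108507981 F [0.4355 0.3429 0.162 ]
[[-0.      0.9814 -0.192 ]
 [-0.0013 -0.192  -0.9814]
 [-1.      0.0002  0.0013]]
turn deg -0.35611611965008194
shift mm [124.6004   2.8902  -1.3966]
scene 229.8712928169421 57.36851298021293
top 421.460517337038 235.53132638585532
wrist 281.45490801173844 215.9608715479396
```

View pics/wrist1.png

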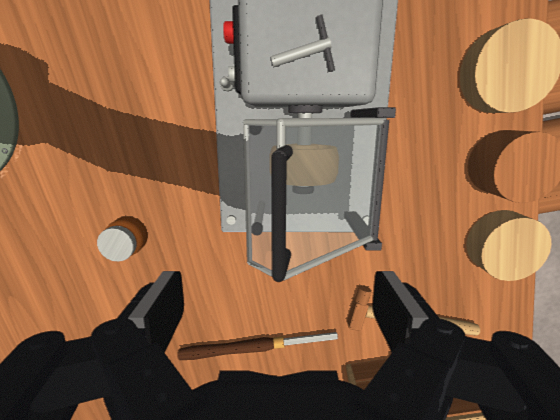

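View pics/scene1.png

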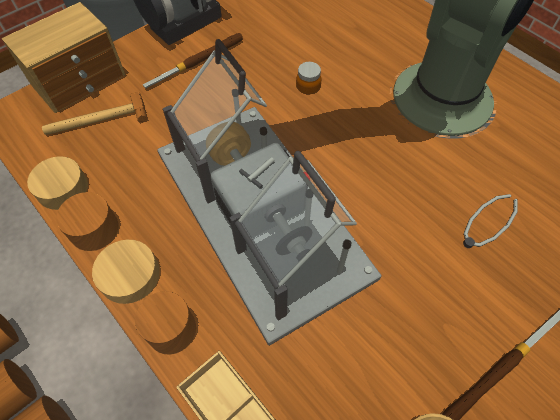

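The wrist view shows the right handle bar from about (281,150) to (279,278), with its middle at (280,215). My triangulated point projects to (281,216), so the two agree. Descending over it now.

```bash
python3 -m pendant '[[25,2.5,-1.4,-0.4],[30,0,0,0],[30,0,0,0],[25,0,0,0],[13,0,0,0],[0,0,0,0]]'
python3 - <<'E'
from h import *
import cv2
state([.550,-.1985,.307])
for n in("scene","wrist"):
    f=cam(n); cv2.imwrite(f"pics/{n}2.png",f["img"][:,:,::-1])
E
```

```text
clock: 4.03
position: [0.5514, -0.1936, 0.308]
tool_rot: [-1.685, 1.57, 2.849]
force: [0.2, -0.5, 1.0]
grip_width: 0.0854
t 4.025 pos [ 0.5514 -0.1936  0.308 ] q [-0.1348  0.4269  0.5297  1.6346 -0.2318  1.1441  0.2741] w 0.08537687189649495 F [ 0.1632 -0.4983  0.9636]
[[-0.0008  0.9842 -0.1773]
 [ 0.0002 -0.1773 -0.9842]
 [-1.     -0.0009 -0.0001]]
turn deg 0.4998690079898864
shift mm [ 1.025  -0.4621  5.0489]
```

View pics/wrist2.png

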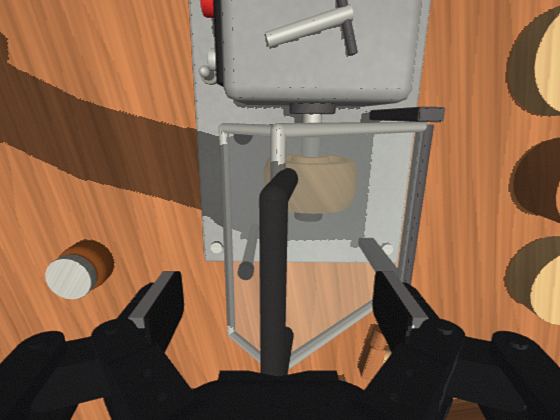

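View pics/scene2.png

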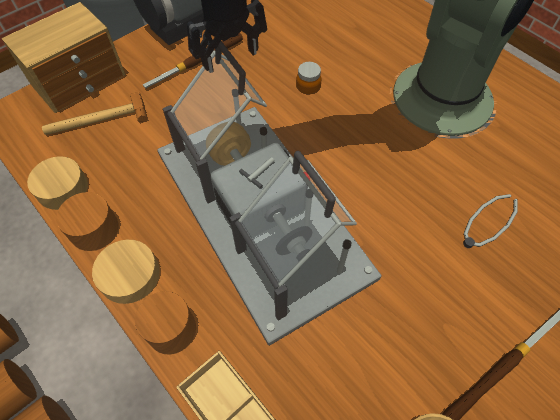

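The bar runs between the pads, at column 275 against a pad midline of 279. Making a small correction, then closing.

```bash
python3 -m pendant '[[1,0,5,0.5],[0,0,0,0]]' && python3 -m pendant '[[0,0,0,0],[0,0,0,0],[0,0,0,0],[0,0,0,0],[0,0,0,0],[0,0,0,0]]' -1 40
python3 - <<'E'
from h import *
import cv2
state([.550,-.1985,.307])
for n in("scene","wrist"):
    f=cam(n); cv2.imwrite(f"pics/{n}3.png",f["img"][:,:,::-1])
E
```

```text
clock: 4.38
position: [0.5503, -0.1998, 0.3078]
tool_rot: [1.28, 1.57, -0.48]
force: [-0.0, 0.4, -1.2]
grip_width: 0.0853
clock: 5.12
position: [0.5498, -0.1991, 0.3073]
tool_rot: [-1.748, 1.57, 2.776]
force: [-6.0, 1.1, 3.8]
grip_width: 0.0103
t 5.125 pos [ 0.5498 -0.1991  0.3073] q [-0.1266  0.4289  0.5328  1.6345 -0.2342  1.1435  0.2762] w 0.01033072569193578 F [-6.0141  1.0837  3.7941]
[[-0.0011  0.9823 -0.1871]
 [ 0.0004 -0.1871 -0.9823]
 [-1.     -0.0011 -0.0002]]
turn deg -0.06747254788810153
shift mm [ 0.3196  0.0891 -0.6621]
```

View pics/wrist3.png

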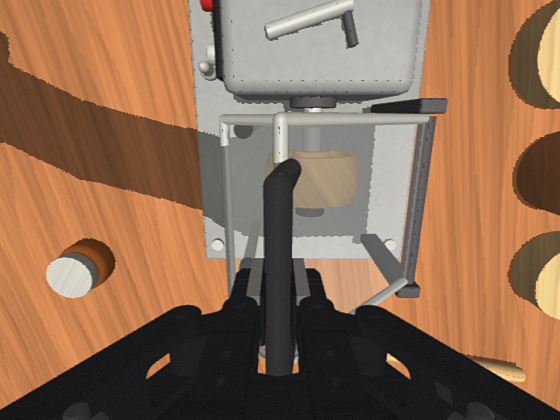

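Run:
```python
from h import *
np.set_printoptions(precision=4,suppress=True)
O=np.array([.616,-.0485,0]);yaw=-.187
R=Ro.from_euler("z",yaw).as_matrix()
p=bot.observe()["position"];L=R.T@(p-O)*1000;print("lathe TCP",L,"bar z",L[2]+19, "a from x,z")
from scipy.optimize import brentq
X=lambda a:90-200*np.cos(a)+30*np.sin(a);Z=lambda a:165+200*np.sin(a)+30*np.cos(a)
ax=brentq(lambda a:X(a)-L[0],.3,1);az=brentq(lambda a:Z(a)-L[2]-19,.3,1);print(ax,az,"radius",np.hypot(L[0]-90,L[2]+19-165),np.hypot(200,30))
A=np.r_[np.linspace(.76,.12,33),.1,.08,.06,.045,.03,.02,.01,0]
for i,(a,b) in enumerate(zip(A,A[1:])): print(i,round(b,3),round(Z(a)-Z(b),2),round(X(b)-X(a),2))
```

```text
lathe TCP [ -37.0748 -160.2961  307.292 ] bar z 326.29198504340695 a from x,z
0.7424833048500387 0.7743123223953639 radius 205.3365594048694 202.23748416156684
0 0.74 2.52 -3.17
1 0.72 2.58 -3.11
2 0.7 2.64 -3.06
3 0.68 2.7 -3.01
4 0.66 2.76 -2.95
5 0.64 2.82 -2.9
6 0.62 2.88 -2.84
7 0.6 2.93 -2.78
8 0.58 2.99 -2.72
9 0.56 3.04 -2.66
10 0.54 3.1 -2.6
11 0.52 3.15 -2.54
12 0.5 3.2 -2.48
13 0.48 3.25 -2.41
14 0.46 3.29 -2.35
15 0.44 3.34 -2.28
16 0.42 3.39 -2.21
17 0.4 3.43 -2.14
18 0.38 3.47 -2.08
19 0.36 3.51 -2.01
20 0.34 3.55 -1.94
21 0.32 3.59 -1.86
22 0.3 3.63 -1.79
23 0.28 3.66 -1.72
24 0.26 3.69 -1.65
25 0.24 3.73 -1.57
26 0.22 3.76 -1.5
27 0.2 3.79 -1.42
28 0.18 3.81 -1.34
29 0.16 3.84 -1.27
30 0.14 3.87 -1.19
31 0.12 3.89 -1.11
32 0.1 3.91 -1.04
33 0.08 3.93 -0.96
34 0.06 3.95 -0.88
35 0.045 2.97 -0.61
36 0.03 2.98 -0.56
37 0.02 1.99 -0.35
38 0.01 2.0 -0.33
39 0.0 2.0 -0.31
```

```bash
python3 -m pendant '[[2.5,-3.2,0,0],[2.6,-3.1,0,0],[2.6,-3.1,0,0],[2.7,-3,0,0],[2.8,-3,0,0],[2.8,-2.9,0,0]]'
python3 - <<'E'
from h import *
import cv2
state()
for n in("scene","wrist"):
    f=cam(n); cv2.imwrite(f"pics/{n}4.png",f["img"][:,:,::-1])
E
```

```text
clock: 5.98
position: [0.5323, -0.1958, 0.2911]
tool_rot: [1.105, 1.57, -0.654]
force: [2.7, -1.7, -1.1]
grip_width: 0.0102
t 5.975 pos [ 0.5323 -0.1958  0.2911] q [-0.1343  0.4108  0.5315  1.7036 -0.2302  1.0896  0.28  ] w 0.01016549642065155 F [ 2.6751 -1.6641 -1.1051]
[[ 0.0003  0.9824 -0.1869]
 [-0.0002 -0.1869 -0.9824]
 [-1.      0.0003  0.0001]]
turn deg -0.058274335395537946
```

View pics/scene4.png

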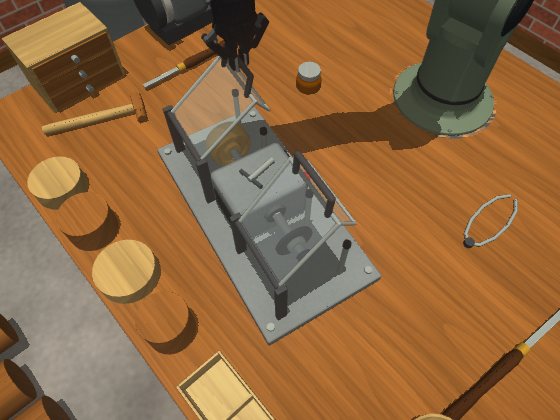

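View pics/wrist4.png

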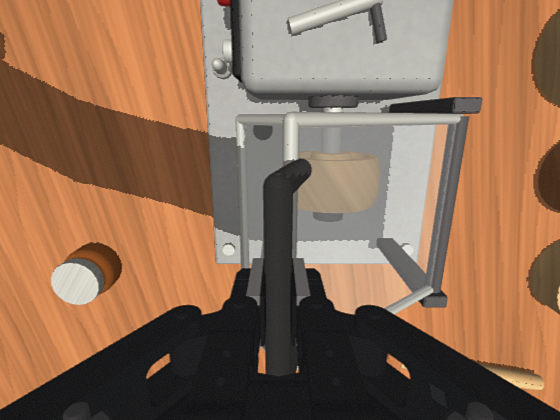

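The bar is still in the pads (wrist column 280) and the guard has come down with the gripper: in the scene view its front edge moved to about (262,103). Continuing down the arc.

```bash
python3 -m pendant '[[2.9,-2.8,0,0],[2.9,-2.8,0,0],[3,-2.7,0,0],[3,-2.7,0,0],[3.1,-2.6,0,0],[3.2,-2.5,0,0],[3.2,-2.5,0,0],[3.2,-2.4,0,0],[3.3,-2.4,0,0],[3.3,-2.3,0,0],[3.4,-2.2,0,0],[3.4,-2.1,0,0]]'
```

```text
clock: 7.58
position: [0.5029, -0.1902, 0.2532]
tool_rot: [1.379, 1.57, -0.38]
force: [2.1, -0.6, -0.8]
grip_width: 0.0105
```

```bash
python3 -m pendant '[[3.5,-2.1,0,0],[3.5,-2,0,0],[3.5,-1.9,0,0],[3.6,-1.9,0,0],[3.6,-1.8,0,0],[3.7,-1.7,0,0],[3.7,-1.7,0,0],[3.7,-1.6,0,0],[3.8,-1.5,0,0],[3.8,-1.4,0,0]]'
python3 - <<'E'
from h import *
import cv2
state()
for n in("scene","wrist"):
    f=cam(n); cv2.imwrite(f"pics/{n}5.png",f["img"][:,:,::-1])
E
```

```text
clock: 8.82
position: [0.4855, -0.1869, 0.2167]
tool_rot: [0.305, 1.571, -1.454]
force: [1.9, -0.2, -0.2]
grip_width: 0.0104
t 8.825 pos [ 0.4855 -0.1869  0.2167] q [-0.1272  0.415   0.5067  1.9094 -0.2565  0.8808  0.3202] w 0.010400200879352105 F [ 1.8684 -0.1908 -0.235 ]
[[ 0.      0.9824 -0.1869]
 [-0.     -0.1869 -0.9824]
 [-1.      0.      0.    ]]
turn deg -0.059814316653259425
```

View pics/scene5.png

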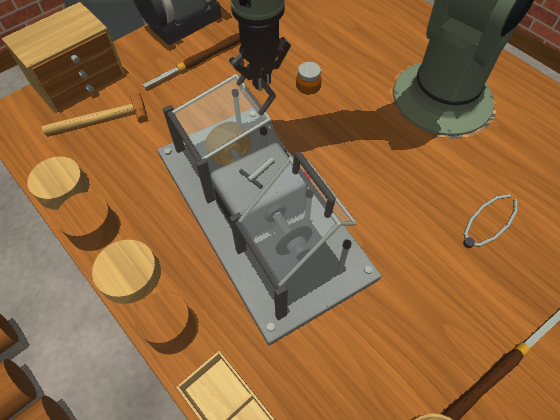

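View pics/wrist5.png

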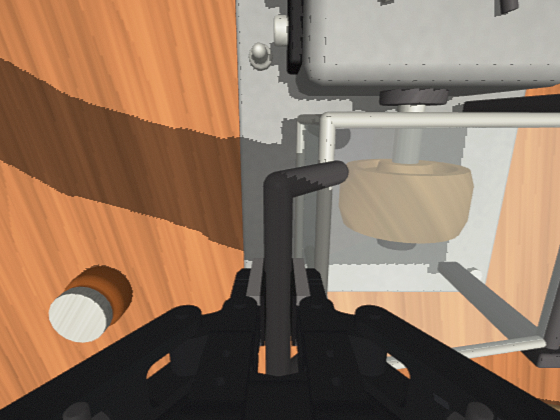

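The bar is still gripped, forces are about 2 N, and roughly 40 mm remains.

```bash
python3 -m pendant '[[3.8,-1.4,0,0],[3.8,-1.3,0,0],[3.9,-1.2,0,0],[3.9,-1.1,0,0],[3.9,-1,0,0],[3.9,-1,0,0],[3.5,-0.8,0,0],[3,-0.6,0,0],[2,-0.4,0,0]]'; python3 -m pendant '[[2,-0.3,0,0],[1.5,-0.3,0,0],[1,-0.2,0,0],[1,-0.2,0,0],[0,0,0,0]]'
```

```text
clock: 10.05
position: [0.4771, -0.1853, 0.1852]
tool_rot: [1.292, 1.57, -0.467]
force: [5.1, 0.1, -1.4]
grip_width: 0.0103
clock: 10.68
position: [0.4764, -0.1852, 0.1804]
tool_rot: [1.777, 1.57, 0.018]
force: [2.8, 1.5, 13.8]
grip_width: 0.0107
```

```bash
python3 -m pendant '[[0.5,0,0,0],[0,0,0,0],[0,0,0,0]]'; python3 -m pendant '[[0.5,0,0,0],[0,0,0,0],[0,0,0,0]]';python3 - <<'E'
from h import *
import cv2
for n in("scene","wrist","top"):
    f=cam(n); cv2.imwrite(f"pics/{n}6.png",f["img"][:,:,::-1])
    if n!="wrist": cv2.imwrite(f"pics/{n}6z.png",cv2.resize(f["img"][40:190,140:340] if n=="scene" else f["img"][150:300,300:500],None,fx=4,fy=4)[:,:,::-1])
E
```

```text
clock: 11.05
position: [0.4764, -0.1852, 0.1803]
tool_rot: [1.919, 1.569, 0.16]
force: [0.1, 3.0, 24.3]
grip_width: 0.0107
clock: 11.42
position: [0.4765, -0.1852, 0.1802]
tool_rot: [2.001, 1.569, 0.242]
force: [-3.7, 4.4, 33.8]
grip_width: 0.0104
```

View pics/scene6z.png

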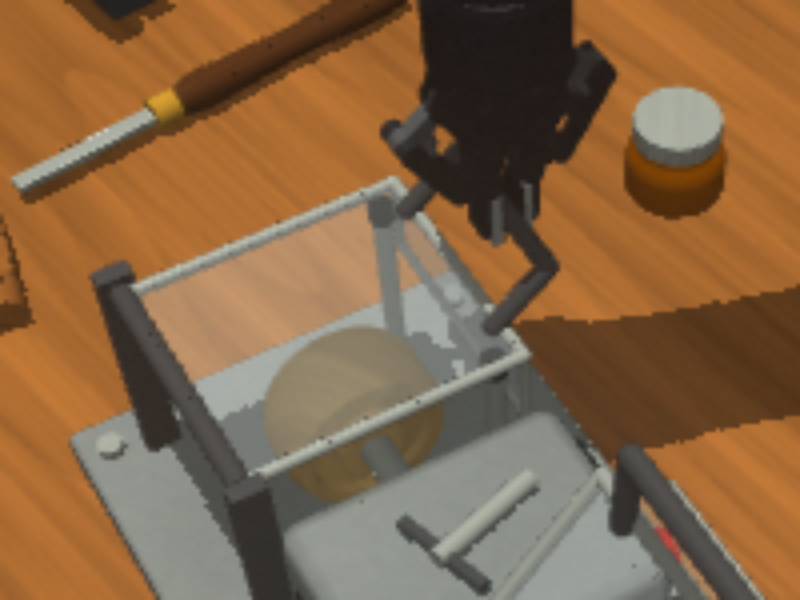

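View pics/wrist6.png

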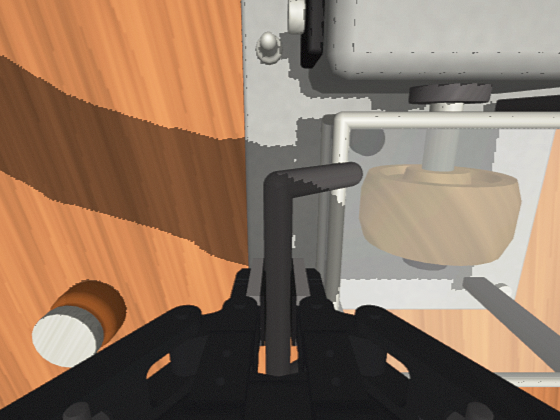

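The guard is level on its posts: force rose to 34 N with no further travel. Relieving the press, releasing, and retreating straight up.

```bash
python3 -m pendant '[[-0.8,0,0,0],[-0.7,0,0,0],[0,0,0,0]]'; python3 -m pendant '[[0,0,0,0],[0,0,0,0],[0,0,0,0],[0,0,0,0],[0,0,0,0]]' 0.2; python3 -m pendant '[[-5,0,0,0],[-10,0,0,0],[-20,0,0,0],[-30,0,0,0],[-40,0,0,0],[-40,0,0,0],[0,0,0,0]]'
python3 - <<'E'
from h import *
import cv2
for n in("scene","wrist","top"):
    f=cam(n); cv2.imwrite(f"pics/{n}7.png",f["img"][:,:,::-1])
    # predicted handle centre and front panel edge in the picture at a=0
    O=np.array([.616,-.0485,0]);R=Ro.from_euler("z",-.187).as_matrix()
    for nm,L in(("h in",[-.110,-.110,.195]),("h out",[-.110,-.210,.195]),("edge in",[-.08,-.085,.165])):
        X=f["R"]@(R@np.array(L)+O)+f["t"];print(n,nm,(X[:2]/X[2]*f["f"]+[f["cx"],f["cy"]]).round(1))
E
```

```text
clock: 11.95
position: [0.4764, -0.1852, 0.1805]
tool_rot: [1.488, 1.57, -0.271]
force: [5.0, -0.3, 4.7]
grip_width: 0.0104
clock: 12.58
position: [0.4759, -0.1851, 0.1803]
tool_rot: [-1.425, 1.571, 3.099]
force: [0.7, 0.0, -0.3]
grip_width: 0.0515
clock: 13.45
position: [0.4768, -0.1856, 0.3284]
tool_rot: [1.636, 1.566, -0.123]
force: [0.4, 0.0, 0.1]
grip_width: 0.0511
scene h in [276.5 106.6]
scene h out [253.9  77.9]
scene edge in [270.5 129.1]
wrist h in [280.7 146.3]
wrist h out [280.5 257.3]
wrist edge in [313.9 114.8]
top h in [367.7 271.8]
top h out [419.9 282.2]
top edge in [354.8 253.6]
```

View pics/scene7.png

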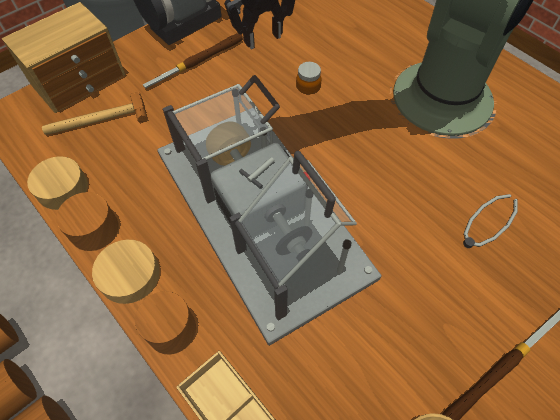

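View pics/wrist7.png

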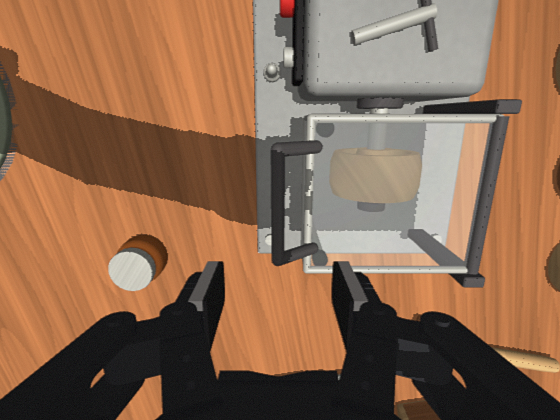

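The handle ends show at scene (277,106) and (254,79), and at wrist (280,148) and (280,260). They match the a = 0 prediction within about 2-3 px. The left guard has not moved, and the gripper is clear.

```bash
python3 -c "
from workcell import job_done; print(job_done())"
```

```text
the job is handed in; nothing more can be done
None
```

The blank was on the right (-y) end. I pinched the right guard's handle from above and lowered it along its hinge arc, slowing near the bottom, until it rested on its stop posts. I then let go, backed the gripper straight up and handed the job in at about 13.6 s.

**Last checks**
- **On its stop:** pressing a little further raised the upward force to 34 N with under 0.3 mm of travel. I eased that off to about 5 N before opening the fingers.
- **Fully down:** after release, the handle appears where the fully-down position predicts, within about 2–3 px, in the scene and wrist views.
- **Other guard:** the left guard is still raised and looks unmoved in the scene view.
- **Robot clear:** the gripper sits about 150 mm above the handle and the wrist force reads about 0.

**Small disagreements**
- The gripper read about 10.3 mm on the 12 mm bar.
- The bar sat about 15 mm behind the fingertips, not the nominal 19 mm.
- The grip held throughout despite both.

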